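# Find the blind catch and open the gauge drawer

### The arm

A 6-joint arm with a two-finger parallel gripper is mounted at the origin on a cart in front of the work surface, level with it; the furniture and walls round the work are solid. World frame = base frame: x ahead of the robot, y to its left, z up, the work surface at z = 0. Lengths are in mm, angles in rad, forces in N, time in s.
With the tool pointing down it reaches from about 250 to 775 mm from the base axis. Payload 4 kg.
Tool frame: the origin (TCP) lies on the front face of the gripper's body, between the roots of the fingers; the fingertips stand 97 mm ahead of it and the grasp point (between the pads) lies 78 mm ahead of it; z points along the fingers, y is the direction in which the jaws open and shut (so a half turn about z gives the same grasp; the last joint's range is limited). The gripper opens to 94 mm and grips with 3 to 60 N. Pads are 16 mm wide; open, the fingers measure 119 mm over their backs; the gripper's body (75 mm by 177 mm) begins 78 mm behind the grasp point.
Start: joints at [1.239, 0.087, 1.371, -0, 1.684, -0.103], TCP at [124.751, 535.675, 302.706] pointing down, gripper open.
Joint ranges: [-3.1, 3.1], [-0.76, 2.03], [0.27, 2.55], [-1.08, 4.22], [0.17, 2.65], [-2.57, 2.57]. Speed limits (rad/s): [2.79, 2.79, 3.14, 3.14, 3.14, 3.14].

### API

Orientations are given as a rotation vector (axis times angle).
In Python, from cell import manip, capture, camera_info, masks_of gives the robot as it stands.
- The arm moves only by the tool apply_moves, never from a script. Its argument "rows" is a list of rows, each an object of numbers: "x", "y", "z": the shift along the tool's x, y, z in mm; "roll": the turn about the tool's z in degrees. In form: [{"x": .., "y": .., "z": .., "roll": ..}, ...]. A call has 1 to 12 rows; each row is the pose to reach, as a shift and turn from the pose commanded when the call began, along the tool's axes at that moment; what a row does not reach only later rows make up. A row lasts 1/10 s, in which the tool goes at most 50 mm and 8.59 degrees, less where a joint would pass 70% of its speed; a pose out of reach is approached as far as the arm can. A call with a gripper value outside its range is refused whole. "hand" is the gripper command: -1 is shut, 1 is fully open, values between are in proportion, set as the call begins (left out, the last holds). The fingers move at their own pace and stop on an object; "grip_force" is the grip in N (left out, the last holds). Time passes only in rows, so rows that repeat a pose let the fingers close. It gives the time, the measured TCP pose, the force and the opening at its end, in the units of the state.
- manip.read_state(): the state, without advancing time (a new reading comes with each control period).
- capture(name): name is "side" or "top"; returns the picture (384x512x3 uint8, red, green, blue); there is no depth.
- camera_info(name): a dict with "fx", "fy", "cx", "cy" (pixels), "T" (4x4, takes a point from camera to world coordinates). Camera axes: x right, y down, z forward; pixel columns grow to the right and rows downward; lengths in mm; the calibration is good to about 2 mm. A picture is of the moment at which its call begins. camera_info takes no time and is no camera call.
- manip.hand_in(): hands the job in, once; it reports no verdict.
Trained networks look in the newest picture that a camera, given by its name, has taken for a name from the list of things; names that differ only in an ending like _2 or _b are one class to them, and where a whole thing is asked for, a point or a joint stands for the part that bears it (a point fixed in the world has none). Each returns a list of dicts, best first, with "p" (0 to 1); they miss things now and then, are a little off and sometimes report something else, mostly with a low value. They report only what shows in the picture. A call takes as long as a camera call.
- masks_of(camera, thing): "mask" (384x512 bool, what is visible of it) and "box" ([left, top, right, bottom] in pixels, round what is visible of it).
The state is a dict: "time_s": time; "q": joint angles; "qvel": joint speeds; "effort": joint torques, N m; "tcp_pos": TCP position; "orientation": TCP orientation; "ft_force": force on the tool from outside, world axes, zero at the start; "ft_torque": the same for the moment, N m; "opening": finger opening in mm.
Only numpy, scipy, OpenCV 4.12 (cv2) and the standard library are available. Lean on these libraries where they do the work, as an engineer would, in place of code of your own. Each camera call takes 0.05 s, during which the arm holds its last target.

### The job

The drawer of the grey gauge case is held by a blind catch under a hidden recess in the bare metal bar on top of the case; it cannot be seen, so slide the fingertips lightly along the bar to feel where they drop in. Press the catch down there until the drawer springs ajar, then pull the drawer fully open. Go gently: never push or drag hard on the case, bar or drawer, and leave the grease tin, the bracket and the screwdriver where they are.

Things in the scene. Friction and masses are not known exactly. Their poses are not given: they have to be found in the camera images.
- gauge_case: Grey steel case screwed to the bench, 130 (x) x 344 (y) mm, flat top at z = 50 mm. Origin at the centre of its underside; -x is its front (drawer side), y runs along its length. A bare metal bar, 26 mm wide, runs along the front edge of its top. More than 30 N of push, drag or pull on the case, bar or drawer counts as damage.
- bar_mid (a point): Middle of the bar's top face at rest (case x = -35, y = 0, z = 72 mm), fixed to the case. Somewhere along the bar is one recess, 34 mm long, as wide as the bar; its centre is 0 to 45 mm either side of this point along the case's y, different each time. A flush shutter of the same metal closes it, not to be told from the bar by eye, and rests on the catch.
- bar_left (a point): Left end of the bare length, at the top of the bar (case y = +70 mm). Here the bar runs into a dark fixed end block, 36 mm wide (x), 102 mm long, top 6 mm above the bar. The bar is sprung: pressed anywhere, it sinks evenly, at most 4 mm, from about 1 N at first to 4 to 5 N at its stop.
- bar_right (a point): Right end of the bare length (case y = -70 mm), with a like end block. The recess's shutter gives under 1 N and sinks 7 mm into the bar with 1.5 N, and the recess's ends then stand as walls against the finger; then the catch takes 5.5 N, rising to 10 N. The drawer is freed some 14 mm below the bar's resting top; hard stop at 17 mm.
- drawer (a joint): Opening of the drawer in m: 0 closed and locked, 0.09 fully open at its stop; it slides out along the case's -x. When the catch is pressed, a spring pushes it out to about 0.045, where it stays; from there it slides with about 1.5 N of friction and stays where it is left.
- drawer_lip (a point): Middle of the top edge of the drawer's front panel (moves with it). The panel is 10 mm thick (x), 208 mm wide, 42 mm high, without handle. Behind it the drawer is open above, its floor 36 mm below this edge. Ajar, there are 35 mm between the panel's back and the case's front: reach in from above and pull the panel's back. A loose pin gauge lies behind a divider further back.
- grease_tin: Bystander: green tin with a metal lid, 62 mm in diameter, 42 mm high, on the bench left of the case. Origin at the centre of its underside.
- steel_bracket: Bystander: bright zinc bracket, 34 x 64 x 50 mm high, on the bench left of the case. Origin at the centre of its underside.
- screwdriver_yel: Bystander: screwdriver with a yellow handle, 177 mm long, 31 mm thick, lying on the bench to the left of the drawer. Origin at the middle of its underside.

How it is judged (in metres and radians):
On the way:
1. the catch has been pressed and the drawer has sprung ajar (value of joint drawer above 0.03 m), for 0.1 s.
At the end, for the whole second after the job is handed in: The drawer is open to its stop (at least 82 of 90 mm) and at rest (value of joint drawer above 0.082 m and velocity of joint drawer between -0.01 and 0.01 m/s); the robot touches nothing.
It fails at once if more than 30 N on the case, its bar or its drawer (contact force between any of the fingers, the arm and gauge_case above 30 N).
It fails at once if a bystander is moved by more than 20 mm (distance of any of grease_tin, steel_bracket, screwdriver_yel from where it was at the start of the episode above 0.02 m).
It also fails if it takes over 72 s, if anything falls off the work surface, if the arm or the gripper's body presses on something with over 40 N, if the wrist force passes 120 N, or if a joint passes its speed limit or range.

## Working session

There is one attempt and no reset: what is moved stays moved. The work goes in short steps, Python scripts to look and compute and a tool call to move; the robot and the scene stay as the last step left them, time stands still between calls to the robot, and variables do not carry over. Pictures are saved under pics/ and viewed, and the job is handed in when it is done.

Besides the shell and the picture viewer there is one more tool, called as name(argument=value, ...) on one line, values as JSON. apply_moves: Moves the arm, as the interface text tells. Its arguments: {"type":"object","properties":{"rows":{"type":"array","items":{"type":"object","properties":{"x":{"type":"number"},"y":{"type":"number"},"z":{"type":"number"},"roll":{"type":"number"}}}},"hand":{"type":"number"},"grip_force":{"type":"number"}},"required":["rows"]}

```bash
mkdir -p pics; ls; python3 - <<'E'
from cell import manip, capture, camera_info, masks_of
import cv2
s=manip.read_state(); print(s)
for n in("side","top"):
    im=capture(n); cv2.imwrite(f"pics/{n}0.png",im[...,::-1])
    print(n,camera_info(n))
    for t in("gauge_case","drawer","grease_tin","steel_bracket","screwdriver_yel"):
        try: print(t,[(round(d["p"],2),d["box"]) for d in masks_of(n,t)])
        except Exception as e: print(t,e)
E
```

```text
pics
{'time_s': 0.0, 'q': array([ 1.23886084e+00,  8.79325537e-02,  1.37221886e+00, -2.45376028e-05,
        1.68357763e+00, -1.03120017e-01]), 'qvel': array([-2.23164023e-03, -1.68418488e-03,  4.20999672e-04, -7.38406329e-04,
       -4.58205103e-05, -1.13727972e-04]), 'effort': array([-2.85462772e-05, -3.40187395e+01, -3.02429008e+01,  7.18147564e-02,
        3.31454678e-02, -1.85597191e-04]), 'tcp_pos': array([124.66755231, 535.34947811, 301.53416831]), 'orientation': array([-0.35859308, -3.12061812,  0.00328456]), 'ft_force': array([ 0.20590229, -1.23803865, -0.00410384]), 'ft_torque': array([0.01936019, 0.05356119, 0.01364517]), 'opening': 93.91452280742011}
side {'fx': 472.5670481871556, 'fy': 472.5670481871556, 'cx': 257.86582745129346, 'cy': 187.6967918029761, 'T': array([[ 8.96775044e-01, -1.91592365e-01,  3.98856975e-01,
         3.38438932e+01],
       [-4.42387092e-01, -4.07336872e-01,  7.98980809e-01,
        -9.71700935e+02],
       [ 9.39053032e-03, -8.92955228e-01, -4.50047530e-01,
         6.37532076e+02],
       [ 0.00000000e+00,  0.00000000e+00,  0.00000000e+00,
   
[... 285 characters left out ...]
x': 429.48929165088424, 'fy': 429.48929165088424, 'cx': 253.2978429041138, 'cy': 185.69908507564966, 'T': array([[ 2.79345093e-02, -9.90687224e-01,  1.33260977e-01,
         3.85298080e+02],
       [-9.99431673e-01, -3.01965386e-02, -1.49833182e-02,
         3.06039268e+01],
       [ 1.88678021e-02, -1.32766690e-01, -9.90967715e-01,
         1.01472788e+03],
       [ 0.00000000e+00,  0.00000000e+00,  0.00000000e+00,
         1.00000000e+00]])}
gauge_case [(0.67, [239.5, 106.5, 403.8, 188.7])]
drawer [(0.77, [292.0, 168.8, 355.0, 185.5])]
grease_tin [(0.65, [120.7, 182.8, 149.9, 209.2])]
steel_bracket [(0.94, [138.4, 141.1, 167.9, 173.4])]
screwdriver_yel [(0.6, [158.5, 195.7, 227.5, 230.7])]
```

View pics/top0.png

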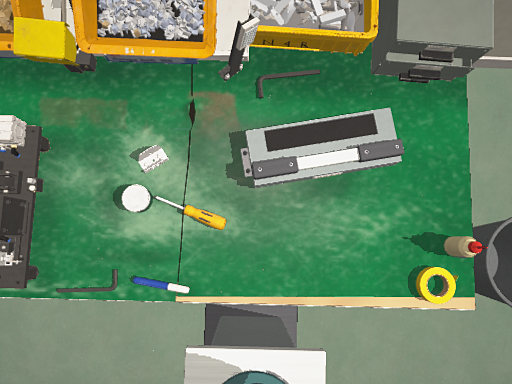

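View pics/side0.png

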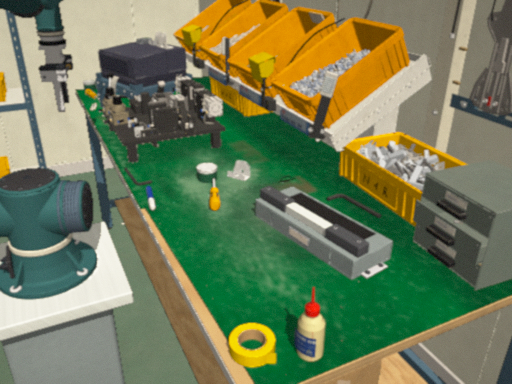

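```bash
python3 - <<'E'
import cv2
a=cv2.imread('pics/top0.png')[90:230,220:420];cv2.imwrite('pics/top0z.png',cv2.resize(a,None,fx=4,fy=4,interpolation=cv2.INTER_CUBIC))
a=cv2.imread('pics/side0.png')[170:300,230:420];cv2.imwrite('pics/side0z.png',cv2.resize(a,None,fx=4,fy=4,interpolation=cv2.INTER_CUBIC))
E
```

```text
(no output)
```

View pics/top0z.png

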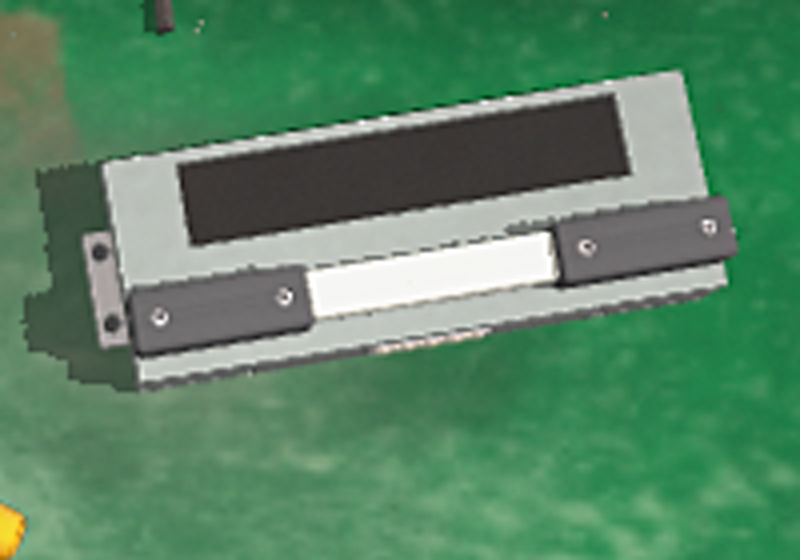

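View pics/side0z.png

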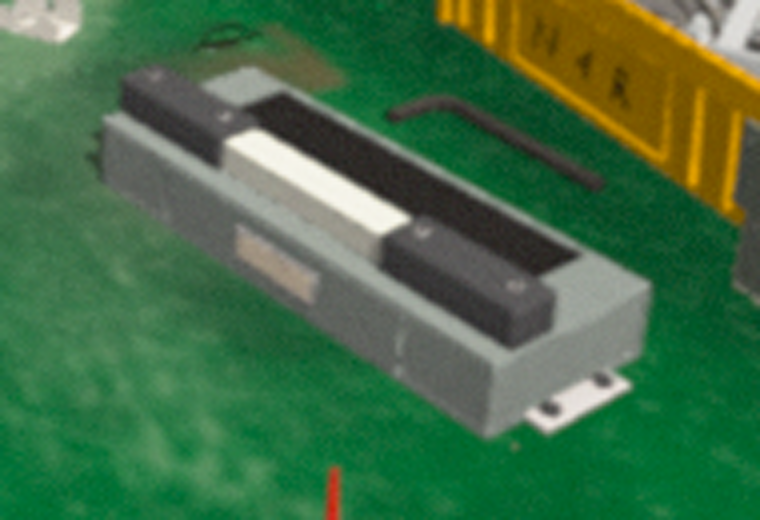

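```bash
cat > h.py <<'E'
import numpy as np
from cell import manip, capture, camera_info, masks_of
def proj(n,P):
    c=camera_info(n); T=np.linalg.inv(c["T"]); p=T[:3,:3]@np.asarray(P,float)+T[:3,3]
    return np.array([c["fx"]*p[0]/p[2]+c["cx"],c["fy"]*p[1]/p[2]+c["cy"]])
def ray(n,u,z):
    c=camera_info(n);T=c["T"];d=T[:3,:3]@np.array([(u[0]-c["cx"])/c["fx"],(u[1]-c["cy"])/c["fy"],1]);o=T[:3,3]
    return o+d*(z-o[2])/d[2]
E
python3 - <<'E'
from h import *
from scipy.optimize import least_squares
t=lambda a,b:(220+a/4-.375,90+b/4-.375); s=lambda a,b:(230+a/4-.375,170+b/4-.375)
obs=[("top",t(103,161),(65,172,50)),("top",t(683,71),(65,-172,50)),("top",t(727,283),(-65,-172,50)),("top",t(140,382),(-65,172,50)),
("top",t(315,319),(-48,70,72)),("top",t(306,268),(-22,70,72)),("top",t(552,232),(-22,-70,72)),("top",t(558,285),(-48,-70,72)),
("side",s(490,362),(-65,-172,50)),("side",s(650,290),(65,-172,50)),("side",s(104,115),(-65,172,50)),("side",s(250,67),(65,172,50)),("side",s(488,437),(-65,-172,0)),
("side",s(225,137),(-48,70,72)),("side",s(408,212),(-22,-70,72)),("side",s(262,128),(-22,70,72)),("side",s(382,238),(-48,-70,72))]
def W(p,c):
    a=p[2];return [p[0]+c[0]*np.cos(a)-c[1]*np.sin(a),p[1]+c[0]*np.sin(a)+c[1]*np.cos(a),c[2]]
for sub in (("top",),("side",),("top","side")):
    O=[o for o in obs if o[0] in sub]
    f=lambda p:np.concatenate([proj(n,W(p,c))-u for n,u,c in O])
    r=least_squares(f,[500,-100,.1],loss="soft_l1",x_scale=[10,10,.1]); print(sub,r.x,np.degrees(r.x[2])); print(f(r.x).reshape(-1,2).round(1).tolist())
for y in(70,0,-70): print(y,W(r.x,(-35,y,72)))
print("lip",W(r.x,(-60,0,42)))
for nm in("screwdriver_yel","grease_tin","steel_bracket"): pass
for u in((156,197),(185,207),(227,226),(200,220),(136,198)):print(u,ray("top",u,20))
st=manip.read_state()
from scipy.spatial.transform import Rotation as R
print(R.from_rotvec(st["orientation"]).as_matrix().round(3))
E
```

```text
('top',) [ 6.13330519e+02 -1.42598402e+02  1.92300846e-01] 11.018026897487575
[[-0.3, 0.0], [-0.1, -0.2], [0.5, 0.8], [-0.3, -0.1], [-0.0, -0.4], [0.2, 1.0], [-0.3, 0.3], [0.5, -1.8]]
('side',) [ 6.16887374e+02 -1.40132434e+02  1.87675302e-01] 10.753002742648333
[[0.4, 0.1], [-0.1, -1.8], [-0.0, 0.2], [0.8, -0.7], [-1.4, 0.3], [-0.2, 0.6], [1.8, 2.3], [-1.5, -0.1], [0.2, -0.7]]
('top', 'side') [ 6.14320891e+02 -1.42392849e+02  1.91179908e-01] 10.953801839271055
[[-0.4, -0.5], [-0.1, -0.6], [0.4, 0.4], [-0.5, -0.6], [-0.2, -0.9], [0.1, 0.5], [-0.4, -0.1], [0.4, -2.2], [0.3, 0.9], [-0.3, -1.1], [-0.6, 0.8], [0.2, -0.2], [-1.5, 1.2], [-0.7, 1.3], [1.5, 3.0], [-2.0, 0.6], [-0.1, 0.0]]
70 [np.float64(566.6573452778243), np.float64(-80.31880917618187), 72]
0 [np.float64(579.9585659104752), np.float64(-149.04345926391636), 72]
-70 [np.float64(593.259786543126), np.float64(-217.76810935165085), 72]
lip [np.float64(555.4140480219986), np.float64(-153.7938952041488), 42]
(156, 197) [485.75853825 240.39521056  20.        ]
(185, 207) [464.51894205 172.22437234  20.        ]
(227, 226) [423.50946767  73.55735727  20.        ]
(200, 220) [435.50823189 136.25877329  20.        ]
(136, 198) [482.0504637  286.37472744  20.        ]
[[-0.974  0.227  0.   ]
 [ 0.227  0.974  0.   ]
 [ 0.     0.    -1.   ]]
```

apply_moves(rows=[{"x":-575,"y":-511,"z":0,"roll":66},{"x":-575,"y":-511,"z":0,"roll":66},{"x":-575,"y":-511,"z":0,"roll":66},{"x":-575,"y":-511,"z":0,"roll":66},{"x":-575,"y":-511,"z":0,"roll":66},{"x":-575,"y":-511,"z":0,"roll":66},{"x":-575,"y":-511,"z":0,"roll":66},{"x":-575,"y":-511,"z":0,"roll":66},{"x":-575,"y":-511,"z":0,"roll":66},{"x":-575,"y":-511,"z":0,"roll":66},{"x":-575,"y":-511,"z":0,"roll":66},{"x":-575,"y":-511,"z":0,"roll":66}], hand=-1, grip_force=20)

```text
time_s: 1.8
tcp_pos: [471.9, 43.8, 303.0]
orientation: [2.001, 2.421, 0.002]
ft_force: [0.5, 0.7, -0.3]
opening: 2.3
```

```bash
cat >> h.py <<'E'
from scipy.spatial.transform import Rotation as R
CP=np.array([614.3,-142.4,0.19118])
def st(ct=None,ztip=None,yaw=None):
    s=manip.read_state();M=R.from_rotvec(s["orientation"]).as_matrix();p=s["tcp_pos"];a=CP[2]
    A=np.array([[np.cos(a),-np.sin(a),0],[np.sin(a),np.cos(a),0],[0,0,1]])
    tip=p+M[:,2]*97; c=A.T@(tip-[CP[0],CP[1],0]); ty=A.T@M[:,1]
    print("t",s["time_s"],"tip case",c.round(1),"toolx case",(A.T@M[:,0]).round(3),"tooly case",ty.round(3),"F case",(A.T@s["ft_force"]).round(2),"op",round(s["opening"],1),"q",s["q"].round(2))
    if ct is not None:
        print("shift tool",(M.T@A@(np.array(ct)-c)).round(1))
E
python3 -c "
from h import *
st((-35,57,110))"
```

```text
t 1.8 tip case [-104.3  209.8  206. ] toolx case [0.002 1.    0.   ] tooly case [ 1.    -0.002  0.001] F case [ 0.59  0.57 -0.3 ] op 2.3 q [-0.03 -0.08  1.54  0.    1.68 -0.22]
shift tool [-152.7   69.4   96.1]
```

apply_moves(rows=[{"x":-152,"y":69,"z":50},{"x":-152,"y":69,"z":70},{"x":-152,"y":69,"z":96},{"x":-152,"y":69,"z":96},{"x":-152,"y":69,"z":96},{"x":-152,"y":69,"z":96}])

```text
$.rows[0]: bad value
```

```bash
python3 -c "
from h import *
import cv2
st((-35,57,77))
for n in ('top','side'):
    im=capture(n)[...,::-1]; p=proj(n,[575,-120,80]).astype(int); a=im[p[1]-70:p[1]+70,p[0]-90:p[0]+90]
    cv2.imwrite(f'pics/{n}1.png',cv2.resize(a,None,fx=4,fy=4,interpolation=cv2.INTER_CUBIC)); print(p)
st()"
```

```text
t 1.8 tip case [-104.3  209.8  206. ] toolx case [0.002 1.    0.   ] tooly case [ 1.    -0.002  0.001] F case [ 0.59  0.57 -0.3 ] op 2.3 q [-0.03 -0.08  1.54  0.    1.68 -0.22]
shift tool [-152.7   69.3  129.1]
[315 159]
[300 207]
t 1.9 tip case [-103.5  206.8  205. ] toolx case [ 0.009  1.    -0.002] tooly case [ 1.    -0.009 -0.   ] F case [0.36 1.   0.57] op 0.9 q [-0.03 -0.08  1.54 -0.    1.68 -0.21]
```

View pics/side1.png

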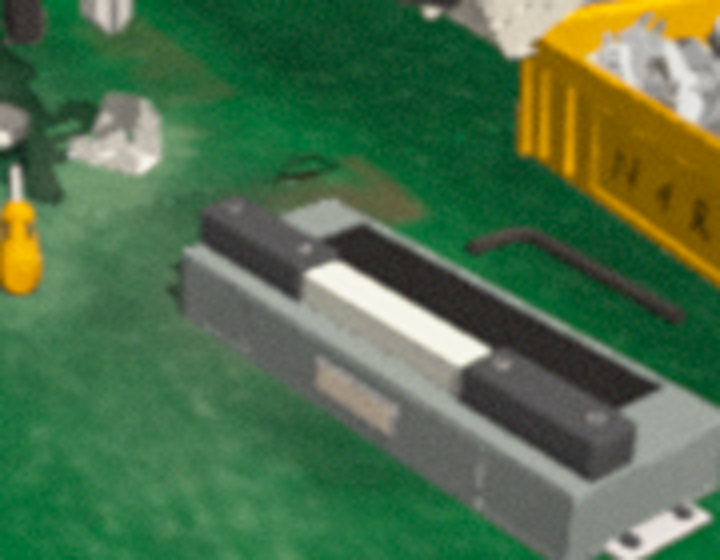

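The move was refused because the rows had no roll value, so the picture shows the case unobstructed with the arm not yet over it. I'll resend it with roll.

apply_moves(rows=[{"x":-150,"y":70,"z":50,"roll":0},{"x":-150,"y":70,"z":70,"roll":0},{"x":-150,"y":70,"z":95,"roll":0},{"x":-150,"y":70,"z":95,"roll":0},{"x":-150,"y":70,"z":95,"roll":0},{"x":-150,"y":70,"z":95,"roll":0}])

```text
time_s: 2.5
tcp_pos: [567.8, -87.8, 206.7]
orientation: [-1.999, -2.419, 0.001]
ft_force: [0.5, -0.3, 0.5]
opening: 0.3
```

```bash
python3 -c "
from h import *
import cv2
for n in ('top','side'):
    im=capture(n)[...,::-1]; p=proj(n,[575,-120,80]).astype(int); a=im[p[1]-70:p[1]+70,p[0]-90:p[0]+90]
    cv2.imwrite(f'pics/{n}2.png',cv2.resize(a,None,fx=4,fy=4,interpolation=cv2.INTER_CUBIC)); print(p)
st((-35,57,77))"
```

```text
[315 159]
[300 207]
t 2.6 tip case [-34.4  63.  112.3] toolx case [-0.  1. -0.] tooly case [1.    0.    0.002] F case [0.46 0.99 0.05] op 0.6 q [-0.25  0.18  1.46  0.    1.51 -0.44]
shift tool [-5.9 -0.7 35.3]
```

View pics/side2.png

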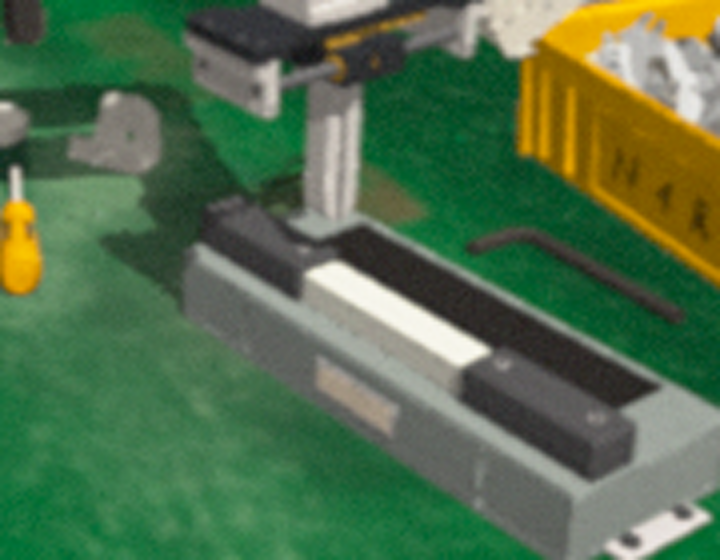

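View pics/top2.png

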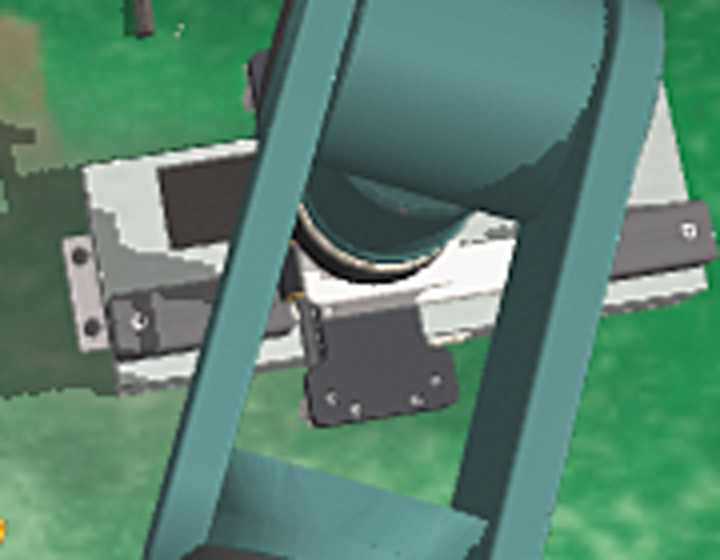

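apply_moves(rows=[{"x":-6,"y":-1,"z":20,"roll":0},{"x":-6,"y":-1,"z":29,"roll":0},{"x":-6,"y":-1,"z":29,"roll":0},{"x":-6,"y":-1,"z":29,"roll":0}])

```text
time_s: 3.0
tcp_pos: [568.4, -93.6, 179.7]
orientation: [1.999, 2.422, 0.001]
ft_force: [0.1, -0.3, 0.2]
opening: 0.7
```

```bash
python3 -c "
from h import *
import cv2
for n in ('side',):
    im=capture(n)[...,::-1]; p=proj(n,[575,-120,80]).astype(int); a=im[p[1]-70:p[1]+70,p[0]-90:p[0]+90]
    cv2.imwrite(f'pics/{n}3.png',cv2.resize(a,None,fx=4,fy=4,interpolation=cv2.INTER_CUBIC))
s=manip.read_state();M=R.from_rotvec(s['orientation']).as_matrix()
for d in((8,12),(8,-12),(-8,12),(-8,-12)): print(d,((proj('side',s['tcp_pos']+M@[d[0],d[1],97])-p+[90,70])*4).round())
st((-35,57,77))"
```

```text
(8, 12) [338. 249.]
(8, -12) [308. 260.]
(-8, 12) [355. 259.]
(-8, -12) [325. 270.]
t 3.05 tip case [-35.4  56.4  83. ] toolx case [ 0.     1.    -0.001] tooly case [ 1.    -0.     0.002] F case [-0.01 -0.95  0.07] op 0.3 q [-0.26  0.2   1.49  0.    1.45 -0.45]
shift tool [0.6 0.4 6. ]
```

View pics/side3.png

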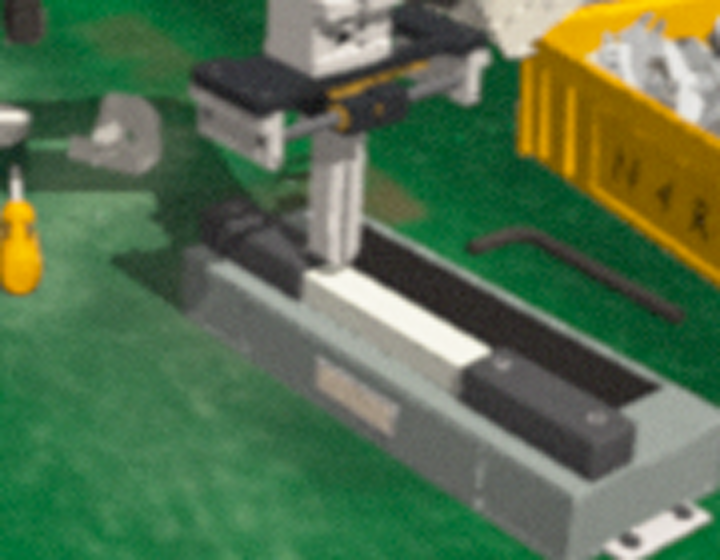

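apply_moves(rows=[{"x":0,"y":0,"z":8,"roll":0},{"x":0,"y":0,"z":9,"roll":0},{"x":0,"y":0,"z":10,"roll":0},{"x":0,"y":0,"z":11,"roll":0},{"x":0,"y":0,"z":11,"roll":0}])

```text
time_s: 3.55
tcp_pos: [568.3, -94.2, 168.2]
orientation: [-2.0, -2.422, -0.0]
ft_force: [-1.9, 1.8, 4.7]
opening: 0.2
```

apply_moves(rows=[{"x":0,"y":0,"z":1,"roll":0},{"x":0,"y":0,"z":2,"roll":0},{"x":0,"y":0,"z":2,"roll":0},{"x":0,"y":0,"z":2,"roll":0}])

```text
time_s: 3.95
tcp_pos: [568.3, -94.2, 166.3]
orientation: [-2.0, -2.422, -0.001]
ft_force: [-3.2, 1.2, 5.8]
opening: 0.6
```

```bash
python3 -c "
from h import *
st((-35,57,70))"
```

```text
t 3.95 tip case [-36.   56.2  69.3] toolx case [0.001 1.    0.001] tooly case [ 1.    -0.001 -0.   ] F case [-2.95  1.8   5.75] op 0.6 q [-0.26  0.21  1.51  0.    1.43 -0.45]
shift tool [ 0.8  1.  -0.7]
```

apply_moves(rows=[{"x":-2,"y":0.5,"z":-1,"roll":0},{"x":-4,"y":0.5,"z":-1,"roll":0},{"x":-6,"y":0.5,"z":-1,"roll":0}])

```text
time_s: 4.25
tcp_pos: [570.2, -100.3, 166.5]
orientation: [2.001, 2.422, 0.001]
ft_force: [-0.8, 1.2, 2.0]
opening: 0.9
```

apply_moves(rows=[{"x":-2,"y":0,"z":0,"roll":0},{"x":-4,"y":0,"z":0,"roll":0},{"x":-6,"y":0,"z":0,"roll":0}])

```text
time_s: 4.55
tcp_pos: [571.2, -106.3, 166.5]
orientation: [-2.001, -2.422, 0.0]
ft_force: [-0.2, 0.9, 1.8]
opening: 0.5
```

apply_moves(rows=[{"x":-2,"y":0,"z":0,"roll":0},{"x":-4,"y":0,"z":0,"roll":0},{"x":-6,"y":0,"z":0,"roll":0}])

```text
time_s: 4.85
tcp_pos: [572.3, -112.2, 166.5]
orientation: [-2.001, -2.422, 0.0]
ft_force: [-0.7, 0.3, -0.2]
opening: 0.4
```

```bash
python3 -c "
from h import *
st()
for i in range(3): capture('side'); st()"
```

```text
t 4.85 tip case [-35.5  37.6  69.5] toolx case [ 0.001  1.    -0.   ] tooly case [ 1.    -0.001 -0.   ] F case [-0.66  0.41 -0.2 ] op 0.4 q [-0.29  0.22  1.49 -0.    1.43 -0.48]
t 4.9 tip case [-35.6  37.3  69.5] toolx case [ 0.001  1.    -0.   ] tooly case [ 1.    -0.001 -0.   ] F case [0.7  0.4  0.48] op 0.1 q [-0.29  0.22  1.49 -0.    1.43 -0.48]
t 4.95 tip case [-35.6  37.5  69.5] toolx case [ 0.001  1.    -0.   ] tooly case [ 1.    -0.001 -0.   ] F case [0.12 0.65 0.26] op 0.6 q [-0.29  0.22  1.49 -0.    1.43 -0.48]
t 5.0 tip case [-35.6  37.6  69.5] toolx case [ 0.001  1.    -0.   ] tooly case [ 1.    -0.001 -0.   ] F case [-0.57  0.34 -0.43] op 0.4 q [-0.29  0.22  1.49 -0.    1.43 -0.48]
```

apply_moves(rows=[{"x":0,"y":0,"z":1,"roll":0},{"x":0,"y":0,"z":2,"roll":0},{"x":0,"y":0,"z":2,"roll":0}])

```text
time_s: 5.3
tcp_pos: [572.2, -112.1, 165.9]
orientation: [2.0, 2.422, -0.0]
ft_force: [-0.9, -0.4, 4.7]
opening: 0.4
```

```bash
python3 -c "
from h import *
st()
for i in range(2): capture('side'); st()"
```

```text
t 5.3 tip case [-35.5  37.7  68.9] toolx case [ 0.001  1.    -0.001] tooly case [ 1.    -0.001  0.   ] F case [-1.   -0.19  4.66] op 0.4 q [-0.29  0.22  1.49 -0.    1.43 -0.48]
t 5.35 tip case [-35.5  37.7  68.9] toolx case [ 0.001  1.    -0.001] tooly case [ 1.    -0.001  0.   ] F case [-1.92  0.08  5.76] op 0.4 q [-0.29  0.22  1.49 -0.    1.43 -0.48]
t 5.4 tip case [-35.5  37.7  68.9] toolx case [ 0.001  1.    -0.001] tooly case [ 1.    -0.001  0.   ] F case [-1.91  0.87  4.9 ] op 0.6 q [-0.29  0.22  1.49 -0.    1.43 -0.48]
```

apply_moves(rows=[{"x":0,"y":0,"z":1,"roll":0},{"x":0,"y":0,"z":2,"roll":0},{"x":0,"y":0,"z":2,"roll":0}])

```text
time_s: 5.7
tcp_pos: [572.2, -112.1, 165.3]
orientation: [2.0, 2.421, -0.0]
ft_force: [-4.6, 0.8, 10.2]
opening: 0.4
```

```bash
python3 -c "
from h import *
st()
for i in range(2): capture('side'); st()"
```

```text
t 5.7 tip case [-35.5  37.7  68.3] toolx case [ 0.001  1.    -0.001] tooly case [ 1.    -0.001  0.001] F case [-4.33  1.64 10.17] op 0.4 q [-0.29  0.22  1.49 -0.    1.43 -0.48]
t 5.75 tip case [-35.5  37.7  68.3] toolx case [ 0.001  1.    -0.001] tooly case [ 1.    -0.001  0.001] F case [-3.87  1.27 10.2 ] op 0.5 q [-0.29  0.22  1.49 -0.    1.43 -0.48]
t 5.8 tip case [-35.4  37.7  68.3] toolx case [ 0.001  1.    -0.001] tooly case [ 1.    -0.001  0.001] F case [-4.37  1.88 10.04] op 0.4 q [-0.29  0.22  1.49 -0.    1.43 -0.48]
```

apply_moves(rows=[{"x":-2,"y":0,"z":-1,"roll":0},{"x":-4,"y":0,"z":-1,"roll":0},{"x":-4,"y":0,"z":-1,"roll":0}])

```text
time_s: 6.1
tcp_pos: [573.2, -114.5, 165.4]
orientation: [-1.999, -2.422, -0.005]
ft_force: [-2.1, 3.6, 6.9]
opening: 0.4
```

apply_moves(rows=[{"x":-2,"y":0,"z":0,"roll":0},{"x":-4,"y":0,"z":0,"roll":0},{"x":-4,"y":0,"z":0,"roll":0}])

```text
time_s: 6.4
tcp_pos: [574.3, -118.3, 165.4]
orientation: [-2.0, -2.423, -0.006]
ft_force: [-1.7, 3.5, 7.0]
opening: 0.3
```

apply_moves(rows=[{"x":-2,"y":0,"z":0,"roll":0},{"x":-4,"y":0,"z":0,"roll":0},{"x":-5,"y":0,"z":0,"roll":0}])

```text
time_s: 6.7
tcp_pos: [575.3, -123.1, 165.4]
orientation: [-1.999, -2.423, -0.006]
ft_force: [-1.3, 4.6, 6.5]
opening: 0.3
```

apply_moves(rows=[{"x":-2,"y":0,"z":0,"roll":0},{"x":-4,"y":0,"z":0,"roll":0},{"x":-5,"y":0,"z":0,"roll":0}])

```text
time_s: 7.0
tcp_pos: [576.3, -128.0, 165.4]
orientation: [-1.999, -2.423, -0.006]
ft_force: [-1.6, 4.6, 6.6]
opening: 0.6
```

apply_moves(rows=[{"x":-2,"y":0,"z":0,"roll":0},{"x":-4,"y":0,"z":0,"roll":0},{"x":-5,"y":0,"z":0,"roll":0}])

```text
time_s: 7.3
tcp_pos: [577.2, -132.9, 165.4]
orientation: [-1.999, -2.423, -0.006]
ft_force: [-0.7, 4.8, 5.8]
opening: 0.6
```

apply_moves(rows=[{"x":-2,"y":0,"z":0,"roll":0},{"x":-4,"y":0,"z":0,"roll":0},{"x":-5,"y":0,"z":0,"roll":0}])

```text
time_s: 7.6
tcp_pos: [578.2, -137.8, 165.3]
orientation: [-1.999, -2.423, -0.006]
ft_force: [-0.4, 4.8, 6.0]
opening: 0.7
```

apply_moves(rows=[{"x":-2,"y":0,"z":0,"roll":0},{"x":-4,"y":0,"z":0,"roll":0},{"x":-5,"y":0,"z":0,"roll":0}])

```text
time_s: 7.9
tcp_pos: [579.1, -143.3, 164.9]
orientation: [1.999, 2.423, 0.004]
ft_force: [-0.4, 3.3, 4.7]
opening: 0.4
```

apply_moves(rows=[{"x":-1,"y":0,"z":0,"roll":0},{"x":-2,"y":0,"z":0,"roll":0},{"x":-2,"y":0,"z":0,"roll":0}])

```text
time_s: 8.2
tcp_pos: [578.8, -146.7, 163.1]
orientation: [-2.001, -2.422, 0.001]
ft_force: [0.7, 0.4, 1.0]
opening: 0.6
```

```bash
python3 -c "
from h import *
st()"
```

```text
t 8.2 tip case [-35.8   2.5  66.1] toolx case [ 0.001  1.    -0.   ] tooly case [ 1.    -0.001 -0.001] F case [0.72 0.27 0.98] op 0.6 q [-0.34  0.26  1.46 -0.    1.43 -0.53]
```

apply_moves(rows=[{"x":-2,"y":0.5,"z":0,"roll":0},{"x":-4,"y":0.5,"z":0,"roll":0},{"x":-6,"y":0.5,"z":0,"roll":0},{"x":-7,"y":0.5,"z":0,"roll":0},{"x":-7,"y":0.5,"z":0,"roll":0}])

```text
time_s: 8.7
tcp_pos: [580.7, -153.4, 163.6]
orientation: [2.001, 2.422, -0.0]
ft_force: [-0.4, 0.1, 1.7]
opening: 0.6
```

apply_moves(rows=[{"x":0,"y":0,"z":1.5,"roll":0},{"x":0,"y":0,"z":3,"roll":0},{"x":0,"y":0,"z":3,"roll":0}])

```text
time_s: 9.0
tcp_pos: [580.7, -153.2, 160.4]
orientation: [2.0, 2.422, -0.0]
ft_force: [-0.2, -0.7, 0.3]
opening: 0.6
```

apply_moves(rows=[{"x":0,"y":0,"z":1,"roll":0},{"x":0,"y":0,"z":2,"roll":0},{"x":0,"y":0,"z":2,"roll":0}])

```text
time_s: 9.3
tcp_pos: [580.7, -153.2, 158.6]
orientation: [2.001, 2.422, -0.0]
ft_force: [0.3, -0.0, 1.0]
opening: 0.7
```

apply_moves(rows=[{"x":0,"y":0,"z":1,"roll":0},{"x":0,"y":0,"z":1.5,"roll":0},{"x":0,"y":0,"z":1.5,"roll":0}])

```text
time_s: 9.6
tcp_pos: [580.7, -153.3, 158.2]
orientation: [2.0, 2.422, -0.0]
ft_force: [-2.2, 0.9, 4.4]
opening: 0.5
```

```bash
python3 -c "
from h import *
import cv2
for n in ('side',):
    im=capture(n)[...,::-1]; p=proj(n,[575,-120,80]).astype(int); a=im[p[1]-70:p[1]+70,p[0]-90:p[0]+90]
    cv2.imwrite(f'pics/{n}4.png',cv2.resize(a,None,fx=4,fy=4,interpolation=cv2.INTER_CUBIC))
st()"
```

```text
t 9.65 tip case [-35.   -4.4  61.2] toolx case [ 0.001  1.    -0.001] tooly case [ 1.    -0.001  0.   ] F case [-2.12 -0.17  5.29] op 0.3 q [-0.35  0.27  1.45 -0.    1.42 -0.54]
```

View pics/side4.png

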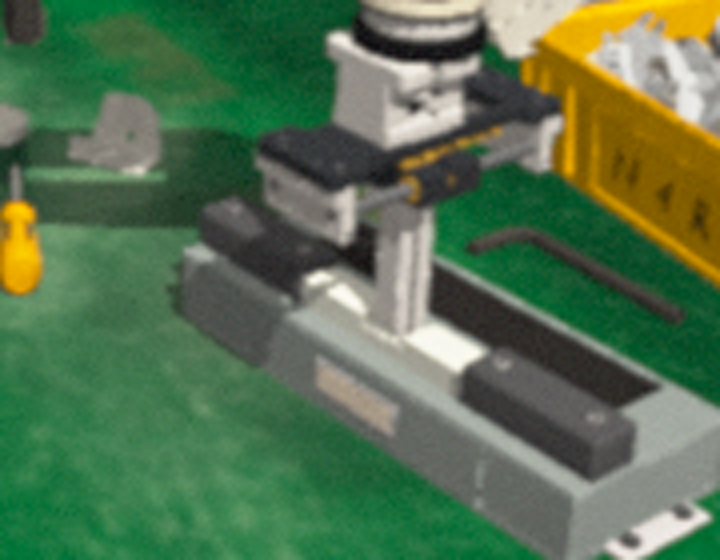

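The side view shows the closed fingers sunk into the bar near (405,325), with the drawer still shut. I'll keep pressing.

apply_moves(rows=[{"x":0,"y":0,"z":1,"roll":0},{"x":0,"y":0,"z":2,"roll":0},{"x":0,"y":0,"z":2,"roll":0}])

```text
time_s: 9.95
tcp_pos: [580.7, -153.3, 156.9]
orientation: [2.0, 2.421, -0.0]
ft_force: [-3.5, -1.5, 8.0]
opening: 0.4
```

apply_moves(rows=[{"x":0,"y":0,"z":1,"roll":0},{"x":0,"y":0,"z":2,"roll":0},{"x":0,"y":0,"z":2,"roll":0}])

```text
time_s: 10.25
tcp_pos: [580.9, -153.3, 155.1]
orientation: [2.0, 2.421, 0.001]
ft_force: [-3.5, -0.3, 6.9]
opening: 0.7
```

```bash
cat > snap.py <<'E'
from h import *
import cv2,sys
for n in ('side',):
    im=capture(n)[...,::-1]; p=np.array([300,207]); a=im[p[1]-70:p[1]+70,p[0]-90:p[0]+90]
    cv2.imwrite(f'pics/{n}{sys.argv[1]}.png',cv2.resize(a,None,fx=4,fy=4,interpolation=cv2.INTER_CUBIC))
st()
E
python3 snap.py 5
```

```text
t 10.3 tip case [-34.8  -4.4  58. ] toolx case [ 0.001  1.    -0.001] tooly case [ 1.    -0.001  0.001] F case [-3.14  0.34  7.37] op 0.4 q [-0.35  0.27  1.46 -0.    1.41 -0.54]
```

View pics/side5.png

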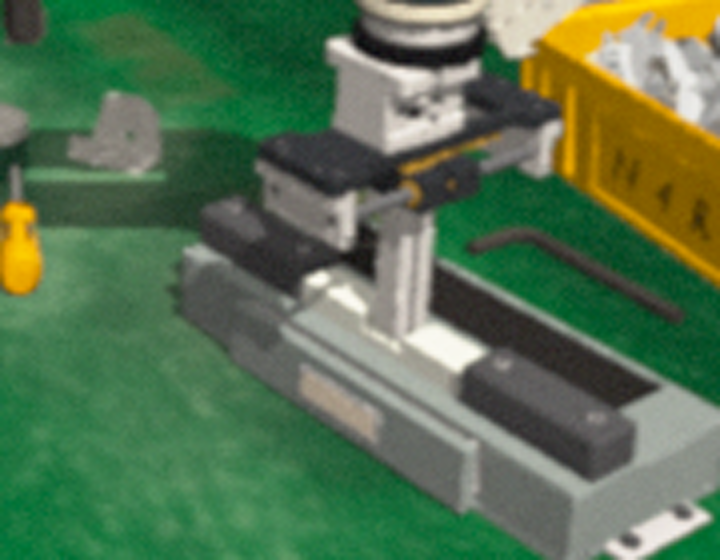

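The drawer is now springing out: its panel has moved forward to about (350,400). I'll hold briefly, then lift.

apply_moves(rows=[{"x":0,"y":0,"z":0.5,"roll":0},{"x":0,"y":0,"z":0.5,"roll":0},{"x":0,"y":0,"z":0,"roll":0},{"x":0,"y":0,"z":-5,"roll":0},{"x":0,"y":0,"z":-15,"roll":0},{"x":0,"y":0,"z":-40,"roll":0},{"x":0,"y":0,"z":-60,"roll":0},{"x":0,"y":0,"z":-60,"roll":0}])

```text
time_s: 11.1
tcp_pos: [582.1, -153.3, 216.7]
orientation: [1.996, 2.418, 0.004]
ft_force: [-0.3, -0.8, -0.5]
opening: 0.0
```

```bash
python3 snap.py 6
```

```text
t 11.15 tip case [-34.1  -4.4 117.5] toolx case [ 0.001  1.    -0.001] tooly case [ 1.    -0.001  0.003] F case [-0.07  0.22 -0.87] op 0.1 q [-0.35  0.23  1.38  0.    1.53 -0.54]
```

View pics/side6.png

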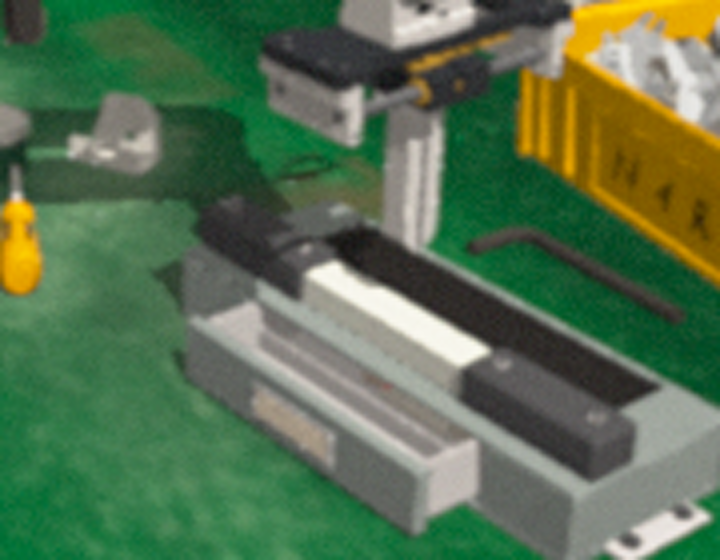

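apply_moves(rows=[{"x":4,"y":-48,"z":0,"roll":90},{"x":4,"y":-48,"z":0,"roll":90},{"x":4,"y":-48,"z":0,"roll":90},{"x":4,"y":-48,"z":0,"roll":90},{"x":4,"y":-48,"z":0,"roll":90},{"x":4,"y":-48,"z":0,"roll":90},{"x":4,"y":-48,"z":0,"roll":90},{"x":4,"y":-48,"z":0,"roll":90},{"x":4,"y":-48,"z":0,"roll":90},{"x":4,"y":-48,"z":0,"roll":90},{"x":4,"y":-48,"z":0,"roll":90},{"x":4,"y":-48,"z":0,"roll":90}])

```text
time_s: 12.35
tcp_pos: [532.1, -157.8, 211.0]
orientation: [-3.125, -0.298, 0.005]
ft_force: [-0.7, -0.2, 0.4]
opening: 0.2
```

```bash
python3 snap.py 7; python3 - <<'E'
from h import *
a=CP[2]
def W(c): return [CP[0]+c[0]*np.cos(a)-c[1]*np.sin(a),CP[1]+c[0]*np.sin(a)+c[1]*np.cos(a),c[2]]
for c in((-110,-104,48),(-110,-104,44),(-110,104,46),(-100,104,46),(-100,-104,46),(-110,-104,4)):
    print(c,((proj('side',W(c))-[300,207]+[90,70])*4).round())
st((-82,0,55)); st((-82,0,24))
E
```

```text
t 12.4 tip case [-83.8   0.6 114.3] toolx case [ 1.     0.001 -0.002] tooly case [ 0.    -1.    -0.002] F case [-0.07 -0.53 -1.05] op -0.0 q [-0.39  0.14  1.5   0.    1.51  0.99]
(-110, -104, 48) [419. 469.]
(-110, -104, 44) [418. 475.]
(-110, 104, 46) [188. 316.]
(-100, 104, 46) [200. 312.]
(-100, -104, 46) [432. 466.]
(-110, -104, 4) [414. 535.]
t 12.4 tip case [-83.8   0.6 114.3] toolx case [ 1.     0.001 -0.002] tooly case [ 0.    -1.    -0.002] F case [-0.07 -0.53 -1.05] op -0.0 q [-0.39  0.14  1.5   0.    1.51  0.99]
shift tool [ 1.9  0.7 59.3]
t 12.4 tip case [-83.8   0.6 114.3] toolx case [ 1.     0.001 -0.002] tooly case [ 0.    -1.    -0.002] F case [-0.07 -0.53 -1.05] op -0.0 q [-0.39  0.14  1.5   0.    1.51  0.99]
shift tool [ 2.   0.8 90.3]
```

View pics/side7.png

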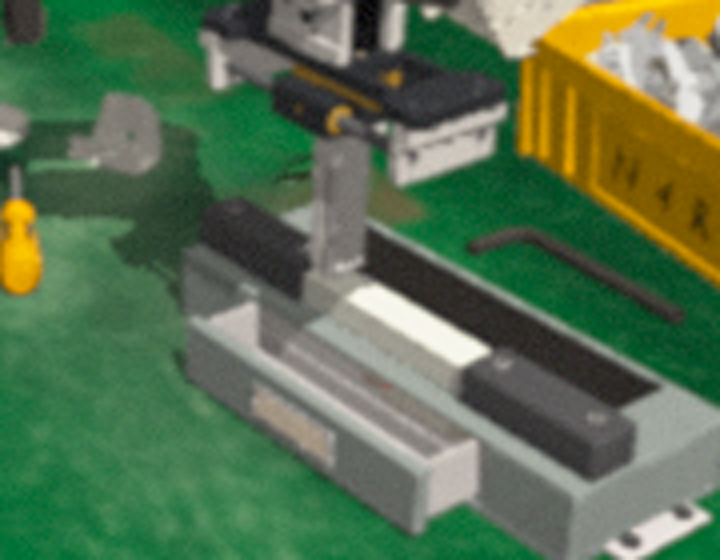

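```bash
python3 - <<'E'
from h import *
import cv2
im=capture('side')[...,::-1]; a=im[205:275,250:340]; a=cv2.resize(a,None,fx=8,fy=8,interpolation=cv2.INTER_CUBIC)
an=CP[2]
def W(c): return [CP[0]+c[0]*np.cos(an)-c[1]*np.sin(an),CP[1]+c[0]*np.sin(an)+c[1]*np.cos(an),c[2]]
for x,z,col in((-100,46,(0,0,255)),(-65,50,(255,0,0)),(-80,12,(0,255,255)),(-90,12,(0,255,0)),(-70,12,(255,0,255))):
    q=[tuple(((proj('side',W((x,y,z)))-[250,205])*8+4).astype(int).tolist()) for y in(-90,90)]; cv2.line(a,q[0],q[1],col,1)
cv2.imwrite('pics/gap.png',a)
E
```

```text
(no output)
```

View pics/gap.png

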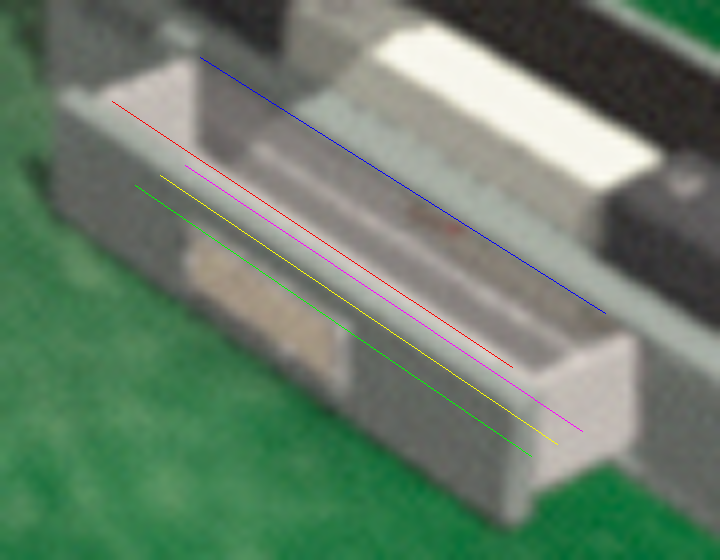

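```bash
python3 - <<'E'
from h import *
a=CP[2]
for px in((260,150),(410,248),(565,350)):
    u=((px[0]-4)/8+250,(px[1]-4)/8+205)
    for z in(12,20,30,40,46):
        w=ray('side',u,z)-[CP[0],CP[1],0]; print(px,z,round(w[0]*np.cos(a)+w[1]*np.sin(a),1),round(-w[0]*np.sin(a)+w[1]*np.cos(a),1))
E
```

```text
(260, 150) 12 -44.6 83.4
(260, 150) 20 -53.3 73.4
(260, 150) 30 -64.3 60.8
(260, 150) 40 -75.2 48.2
(260, 150) 46 -81.7 40.6
(410, 248) 12 -44.8 11.4
(410, 248) 20 -53.5 2.3
(410, 248) 30 -64.4 -9.1
(410, 248) 40 -75.3 -20.6
(410, 248) 46 -81.9 -27.4
(565, 350) 12 -45.2 -57.1
(565, 350) 20 -53.9 -65.4
(565, 350) 30 -64.8 -75.7
(565, 350) 40 -75.7 -86.0
(565, 350) 46 -82.3 -92.2
```

The model lines up: panel back (red) at x ≈ -100, case front at -65. The divider ridge comes out at x ≈ -57 and z ≈ 23, behind the gap, so the gap is clear for the fingers.

apply_moves(rows=[{"x":1,"y":0,"z":40,"roll":0},{"x":1,"y":0,"z":55,"roll":0},{"x":1,"y":0,"z":55,"roll":0},{"x":1,"y":0,"z":70,"roll":0},{"x":1,"y":0,"z":80,"roll":0},{"x":1,"y":0,"z":88,"roll":0},{"x":1,"y":0,"z":88,"roll":0}])

```text
time_s: 13.15
tcp_pos: [533.2, -157.8, 123.8]
orientation: [-3.126, -0.298, 0.003]
ft_force: [-0.2, 0.3, -0.6]
opening: 0.6
```

```bash
python3 snap.py 8
```

```text
t 13.2 tip case [-82.3   0.1  27.7] toolx case [ 1.    -0.001 -0.001] tooly case [-0.001 -1.    -0.001] F case [-0.29 -0.55 -0.14] op 0.5 q [-0.39  0.2   1.6   0.    1.34  0.99]
```

View pics/side8.png

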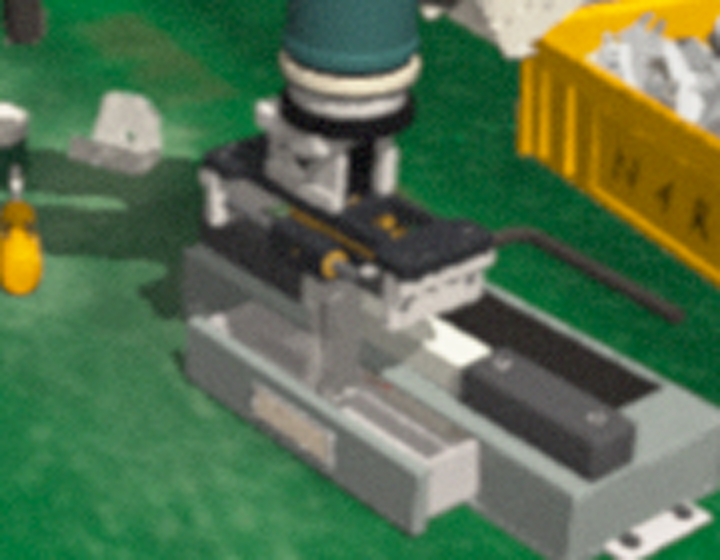

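The fingers are in the gap behind the panel at about (345,380), with no contact force. Now I'll pull.

apply_moves(rows=[{"x":-3,"y":0,"z":0,"roll":0},{"x":-6,"y":0,"z":0,"roll":0},{"x":-9,"y":0,"z":0,"roll":0},{"x":-12,"y":0,"z":0,"roll":0},{"x":-15,"y":0,"z":0,"roll":0},{"x":-18,"y":0,"z":0,"roll":0}])

```text
time_s: 13.8
tcp_pos: [516.4, -161.5, 125.6]
orientation: [3.127, 0.298, 0.003]
ft_force: [2.0, 0.4, 0.7]
opening: 0.5
```

apply_moves(rows=[{"x":-3,"y":0,"z":0,"roll":0},{"x":-6,"y":0,"z":0,"roll":0},{"x":-9,"y":0,"z":0,"roll":0},{"x":-12,"y":0,"z":0,"roll":0},{"x":-15,"y":0,"z":0,"roll":0},{"x":-18,"y":0,"z":0,"roll":0},{"x":-21,"y":0,"z":0,"roll":0},{"x":-24,"y":0,"z":0,"roll":0}])

```text
time_s: 14.6
tcp_pos: [492.3, -166.1, 125.2]
orientation: [3.127, 0.298, 0.0]
ft_force: [2.1, 0.2, 1.0]
opening: 0.6
```

```bash
python3 snap.py 9
```

```text
t 14.65 tip case [-124.9    0.    28. ] toolx case [ 1.    -0.001 -0.001] tooly case [-0.001 -1.    -0.   ] F case [ 1.11 -0.85  0.3 ] op 0.2 q [-0.43  0.13  1.69 -0.    1.33  0.95]
```

apply_moves(rows=[{"x":-2,"y":0,"z":0,"roll":0},{"x":-4,"y":0,"z":0,"roll":0},{"x":-6,"y":0,"z":0,"roll":0},{"x":-8,"y":0,"z":0,"roll":0},{"x":-8,"y":0,"z":0,"roll":0}])

```text
time_s: 15.15
tcp_pos: [484.2, -167.5, 125.0]
orientation: [-3.127, -0.298, 0.001]
ft_force: [0.3, 0.6, 0.2]
opening: 0.5
```

apply_moves(rows=[{"x":-1,"y":0,"z":0,"roll":0},{"x":-2,"y":0,"z":0,"roll":0},{"x":-2,"y":0,"z":0,"roll":0}])

```text
time_s: 15.45
tcp_pos: [482.5, -167.8, 124.9]
orientation: [-3.127, -0.298, 0.001]
ft_force: [0.6, -1.5, -0.3]
opening: 0.3
```

apply_moves(rows=[{"x":-1,"y":0,"z":0,"roll":0},{"x":-2,"y":0,"z":0,"roll":0},{"x":-2,"y":0,"z":0,"roll":0}])

```text
time_s: 15.75
tcp_pos: [481.9, -167.9, 125.1]
orientation: [-3.127, -0.298, -0.006]
ft_force: [6.6, 1.4, -3.9]
opening: 0.6
```

```bash
python3 snap.py 10
```

```text
t 15.8 tip case [-1.344e+02  1.000e-01  2.800e+01] toolx case [ 1.    -0.001  0.004] tooly case [-0.001 -1.    -0.   ] F case [ 6.11 -0.86 -4.26] op 0.1 q [-0.45  0.1   1.72  0.    1.32  0.93]
```

View pics/side10.png

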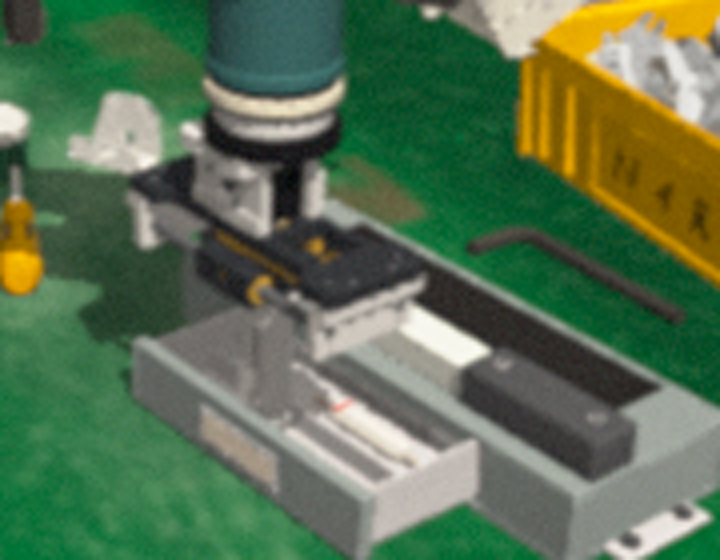

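The force rose to about 6.6 N, which suggests the stop. I'll back off from the panel and lift out.

apply_moves(rows=[{"x":3,"y":0,"z":0,"roll":0},{"x":9,"y":0,"z":0,"roll":0},{"x":10,"y":0,"z":0,"roll":0},{"x":10,"y":0,"z":-15,"roll":0},{"x":10,"y":0,"z":-40,"roll":0},{"x":10,"y":0,"z":-80,"roll":0},{"x":10,"y":0,"z":-120,"roll":0},{"x":10,"y":0,"z":-140,"roll":0},{"x":10,"y":0,"z":-140,"roll":0}])

```text
time_s: 16.7
tcp_pos: [491.8, -167.0, 269.4]
orientation: [3.123, 0.298, 0.01]
ft_force: [1.3, -0.5, 0.4]
opening: 0.1
```

```bash
python3 snap.py 11; python3 - <<'E'
from h import *
a=CP[2]
def W(c): return [CP[0]+c[0]*np.cos(a)-c[1]*np.sin(a),CP[1]+c[0]*np.sin(a)+c[1]*np.cos(a),c[2]]
for d in(75,82,90):
  for y in (-104,104): print(d,y,((proj('side',W((-65-d,y,46)))-[300,207]+[90,70])*4).round())
for t in("grease_tin","steel_bracket","screwdriver_yel"): print(t,[(round(d["p"],2),d["box"]) for d in masks_of("side",t)][:1])
E
```

```text
t 16.75 tip case [-125.5   -0.5  169.5] toolx case [ 1.    -0.001  0.002] tooly case [-0.001 -1.     0.002] F case [-1.22  0.31 -0.15] op 0.4 q [-0.44  0.03  1.51 -0.    1.61  0.94]
75 -104 [378. 491.]
75 104 [149. 331.]
82 -104 [368. 496.]
82 104 [139. 334.]
90 -104 [357. 501.]
90 104 [129. 338.]
grease_tin [(0.71, [196.5, 163.3, 217.4, 182.5])]
steel_bracket [(0.75, [228.5, 158.7, 251.0, 180.7])]
screwdriver_yel [(0.65, [209.0, 184.2, 220.3, 210.1])]
```

View pics/side11.png

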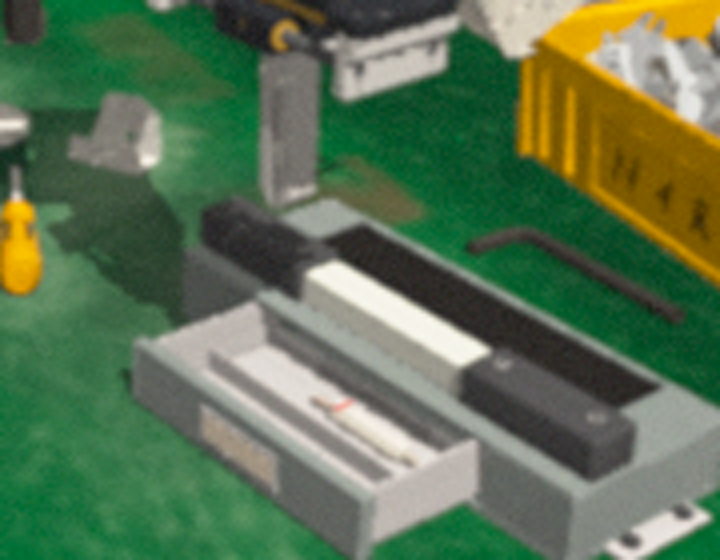

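```bash
python3 - <<'E'
from h import *
import cv2
im=capture('side')[...,::-1]
o=np.array([235,215]); a=cv2.resize(im[215:280,235:315],None,fx=9,fy=9,interpolation=cv2.INTER_CUBIC)
an=CP[2]
def W(c): return [CP[0]+c[0]*np.cos(an)-c[1]*np.sin(an),CP[1]+c[0]*np.sin(an)+c[1]*np.cos(an),c[2]]
for d,col in((90,(0,0,255)),(82,(255,0,0))):
    q=[tuple(((proj('side',W((-65-d,y,z)))-o)*9+4).astype(int).tolist()) for y,z in((104,46),(-104,46),(-104,4),(104,4))]
    cv2.polylines(a,[np.array(q)],True,col,1)
cv2.imwrite('pics/fin.png',a)
E
```

```text
(no output)
```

View pics/fin.png

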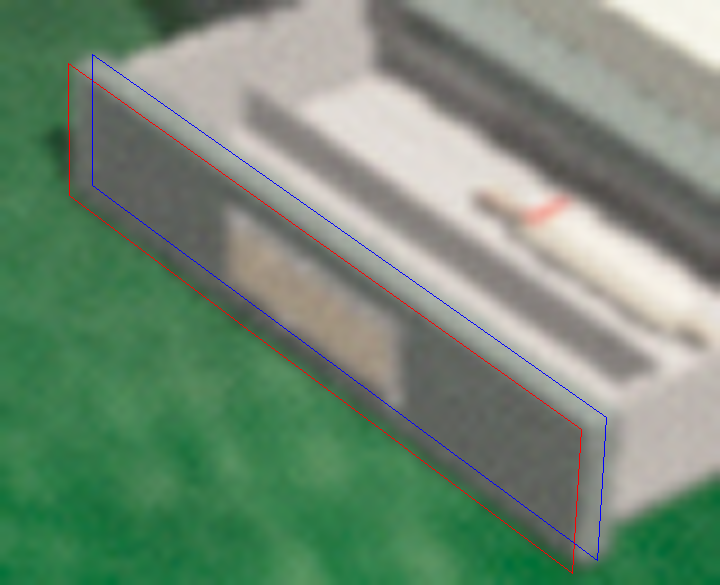

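The panel's front face matches the 90 mm outline (red) at both ends, well beyond the 82 mm one. The gripper is clear of everything.

```bash
python3 -c "
from h import *
st(); print(manip.hand_in())"
```

```text
t 16.95 tip case [-127.1    0.7  165.6] toolx case [ 1.    -0.001 -0.004] tooly case [-0.001 -1.    -0.003] F case [ 0.13 -0.23  0.56] op 0.2 q [-0.44  0.03  1.51 -0.    1.61  0.94]
the job is handed in; nothing more can be done
None
```

The drawer is open to its stop and I handed the job in at about 17 s of the 72 s allowed. No verdict was reported.

- **Finding and pressing the catch:** I slid the shut fingertips along the bar and they dropped in near case y = +3 mm. I moved to y = -4 mm and pressed until the drawer sprang ajar, with at most 8 N read while pressing. The highest force I read anywhere was about 10 N, on the bar during the search.
- **Opening the drawer:** I turned the gripper a quarter turn, reached in behind the panel and pulled. The force rose to about 6.6 N at the stop. I then backed off and lifted clear.
- **Last checks:** In the side picture the panel's front matches the 90 mm outline rather than the 82 mm one. The gripper was about 165 mm above the bench, with the force reading near zero.
- **Bystanders:** The tin and bracket were detected within about 4 pixels of their starting places. The screwdriver's box changed by 9 pixels at its top edge only, which I took to be the blade in shadow. The arm was not seen near any of the three, but I did not check them in the top picture.
- **Disagreements:** The fingertip position at the stop implied about 87 mm of opening instead of 90, which is within my estimate of the case's position. Heights and forces during the first light slide also did not agree with each other, so I searched again with a firmer press of about 7 N. One move was refused before it started because I left out the roll value.

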